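Release and slide off a vent-filter cover

ROBOT

A 7-joint arm with a two-finger parallel gripper is mounted at the origin on a cart in front of the work surface, level with it; the furniture and walls round the work are solid. World frame = base frame: x ahead of the robot, y to its left, z up, the work surface at z = 0. Lengths are in m, angles in rad, forces in N, time in s.
With the tool pointing down it reaches from about 0.4 to 0.875 m from the base axis. Payload 6.5 kg.
Tool frame: the origin (TCP) lies on the centre line of the jaws, within the pads' length; the fingertips stand nose_length ahead of it and the grasp point (between the pads) is the TCP (nose_length is the distance from the TCP to the fingertips, in m); y points along the fingers, z is the direction in which the jaws open and shut, and the axes are right-handed (so a half turn about y gives the same grasp; the last joint's range is limited). The gripper opens to 88 mm and grips with 3 to 60 N. Pads are 18 mm wide; open, the fingers measure 123 mm over their backs; the gripper's body (75 mm by 187 mm) begins 45 mm behind the grasp point.
Start: joints at [1.065, 0.536, -0.004, 1.538, 0.003, 1.067, -0.071], TCP at [0.277, -0.588, 0.258] pointing down, gripper open.
Joint ranges: [-2.7, 2.7], [-0.37, 2.16], [-1.27, 1.26], [0.24, 2.4], [-1.31, 4.45], [0.19, 1.91], [-2.76, 2.76]. Speed limits (rad/s): [2.39, 2.39, 3.14, 3.14, 3.14, 3.14, 3.14].

INTERFACE

Orientations are given as a unit quaternion [x, y, z, w].
In Python, from plant import read_state, snapshot, hand_in, nose_length gives the robot as it stands.
- The arm moves only by the tool jog_arm, never from a script. Its argument "series" is a list of rows, each an object with "delta_rot": the turn, a rotation vector about the world's x, y, z in degrees, a list of three; "xyz": the shift along the world's x, y, z in cm, a list of three; "hand": the closure in counts, from 0 (fully open) to 255 (shut). In form: [{"delta_rot": [ax, ay, az], "xyz": [x, y, z], "hand": hand}, ...]. A call has 1 to 5 rows; each row shifts and turns the pose as measured when the row begins; what a row does not reach is not made up. A row lasts 1/10 s, in which the tool goes at most 50 mm and 8.59 degrees, less where a joint would pass 70% of its speed; a pose out of reach is approached as far as the arm can. A call with a gripper value outside its range is refused whole. The fingers move at their own pace and stop on an object; "squeeze" is the grip in N (left out, the last holds). Time passes only in rows, so rows that do not move let the fingers close. It gives the time, the measured TCP pose, the force and the opening at its end, in the units of the state.
- read_state(): the state, without advancing time (a new reading comes with each control period).
- snapshot(name): name is "scene" or "top" or "wrist"; returns a dict with "pixels" (400x640x3 uint8, red, green, blue), "intrinsics" (3x3 intrinsics, pixels), "k1" (the pictures are not rectified: a ray, as slopes to the right and down, at radius r is drawn at 1 + k1 r^2 times it, then the intrinsics apply), "pose" (4x4, takes a point from camera to world coordinates); the wrist camera has in their place "T_tool_cam" (4x4, takes a point from camera to tool coordinates, whose origin is the TCP and whose axes are the tool frame's). Camera axes: x right, y down, z forward; pixel columns grow to the right and rows downward; lengths in m; the calibration is good to about 2 mm. A picture is of the moment at which its call begins: read the wrist's pose just before it. There is no depth.
- hand_in(): hands the job in, once; it reports no verdict.
The state is a dict: "time_s": time; "q": joint angles; "joint_vel": joint speeds; "joint_torque": joint torques, N m; "tcp_pos": TCP position; "tool_rot": TCP orientation; "ft_force": force on the tool from outside, world axes, zero at the start; "ft_torque": the same for the moment, N m; "grip_width": opening from 0.0 (shut) to 1.0 (fully open).
Only numpy, scipy, OpenCV 4.12 (cv2) and the standard library are available. Lean on these libraries where they do the work, as an engineer would, in place of code of your own. Each camera call takes 0.05 s, during which the arm holds its last target. There are 200 camera calls.

TASK

Open the vent-filter holder with the blue cover so that its filter can be inspected: press its orange snap tab fully in, then push the released cover off its seat, over the tab and along the guides until it rests against the end stop. Only press and push with the fingertips, never lift the cover; leave the holder with the grey cover shut and its tab up, and do not disturb the other things on the table.

Things in the scene. Friction and masses are not known exactly. Their poses are not given: they have to be found in the camera images.
- holder_blue: fixed white filter holder with the blue cover, 216 (x) x 84 x 38 mm; origin under its centre, on the table; x points from filter seat to end stop. Deck top z 26 mm; side guides 38 mm high, 69 mm apart; rear wall 37 mm high, inner face x -99 mm; end stop face x +103 mm. 42 mm round filter at x -52 mm under the seated cover; the tab, then bare deck, towards +x
- cover_blue: loose blue plate 90 x 66 x 6 mm, about 0.12 kg, origin at the centre of its underside, x = its slide-off direction, z up. Flat on two runners between the guides (1.5 mm side play), underside 30 mm, top 36 mm above the table. Origin at x = -52 mm in the holder's frame when seated, +58 mm at the end stop. Slides with plain friction, about 1 N. Bears the ridge (point ridge_blue)
- tab_blue (a joint): orange snap tab of the blue-covered holder, m: 0 = up (starts at 0 to 0.001), 0.012 = fully in. Up, it stands 13 mm above the deck, 2 mm in front of the seated cover, and blocks it; from 0.0095 on the cover passes over it. Pressed straight down, about 4 N; no return spring: it stays where it is left
- tabtop_blue (a point): point to press on the blue-covered holder's tab, on its top face, at x +19.5 mm, y 0 in the holder's frame; 39 mm above the table when up, 27 mm fully in. The top face spans x -4.5 to +35.5 mm, y -17 to +17 mm there; the cover's front edge is at x -7 mm
- ridge_blue (a point): push point on the blue cover: middle of the vertical rear face of the wedge ridge across its top, 15 mm behind the cover's centre (x -15 mm), 44 mm above the table. Ridge 54 mm long in y, top 52 mm above the table; its front slopes down forwards. Behind it 30 mm of the cover's flat top (36 mm above the table) are free for fingertips. Push towards the holder's +x
- holder_grey: fixed white filter holder with the grey cover, 216 (x) x 84 x 38 mm; origin under its centre, on the table; x points from filter seat to end stop. Deck top z 26 mm; side guides 38 mm high, 69 mm apart; rear wall 37 mm high, inner face x -99 mm; end stop face x +103 mm. 42 mm round filter at x -52 mm under the seated cover; the tab, then bare deck, towards +x
- cover_grey: loose grey plate 90 x 66 x 6 mm, about 0.12 kg, origin at the centre of its underside, x = its slide-off direction, z up. Flat on two runners between the guides (1.5 mm side play), underside 30 mm, top 36 mm above the table. Origin at x = -52 mm in the holder's frame when seated, +58 mm at the end stop. Slides with plain friction, about 1 N. Bears the ridge (point ridge_grey)
- tab_grey (a joint): orange snap tab of the grey-covered holder, m: 0 = up (starts at 0 to 0.001), 0.012 = fully in. Up, it stands 13 mm above the deck, 2 mm in front of the seated cover, and blocks it; from 0.0095 on the cover passes over it. Pressed straight down, about 4 N; no return spring: it stays where it is left
- tabtop_grey (a point): point to press on the grey-covered holder's tab, on its top face, at x +19.5 mm, y 0 in the holder's frame; 39 mm above the table when up, 27 mm fully in. The top face spans x -4.5 to +35.5 mm, y -17 to +17 mm there; the cover's front edge is at x -7 mm
- ridge_grey (a point): push point on the grey cover: middle of the vertical rear face of the wedge ridge across its top, 15 mm behind the cover's centre (x -15 mm), 44 mm above the table. Ridge 54 mm long in y, top 52 mm above the table; its front slopes down forwards. Behind it 30 mm of the cover's flat top (36 mm above the table) are free for fingertips. Push towards the holder's +x
- vial_1: loose glass vial with a black cap, 24 mm wide, 51 mm high, a bystander between the holders; origin under its centre
- weight_0: loose brass weight, 22 mm wide, 34 mm high, a bystander; origin under its centre
- beaker: loose small beaker, 46 mm wide, 58 mm high, a bystander at the back; origin under its centre
- bottle_amber: loose brown bottle with a black cap, 54 mm wide, 105 mm high, a bystander on the right; origin under its centre
- timer: loose white timer, 60 x 62 x 29 mm, a bystander on the left; origin under its centre
- vial_4: loose glass vial with a white cap, 24 mm wide, 51 mm high, a bystander on the left; origin under its centre
There are look-alikes about, which are no part of the job. Leave any green look-alike of the holder_blue alone.

How it is judged:
By the outcome, as a careful person would: the job done as asked, in the order asked, and still so for the second after the job is handed in, with the robot touching nothing.
It also fails if it takes over 40 s, if anything falls off the work surface, if the arm or the gripper's body presses on something with over 40 N, if the wrist force passes 120 N, or if a joint passes its speed limit or range.

## Working session

There is one attempt and no reset: what is moved stays moved. The work goes in short steps, Python scripts to look and compute and a tool call to move; the robot and the scene stay as the last step left them, time stands still between calls to the robot, and variables do not carry over. Pictures are saved under pics/ and viewed, about 8 in all and at most 12, crops included, and the job is handed in when it is done.

Besides the shell and the picture viewer there is one more tool, called as a command line: name --argument value ..., lists and objects as JSON in quotes. jog_arm: Moves the arm, as the interface text tells. Its arguments: {"type":"object","properties":{"series":{"type":"array"},"squeeze":{"type":"number"}},"required":["series"]}

```bash
mkdir -p pics
python3 - <<'E'
from plant import *
import cv2
print(nose_length if not callable(nose_length) else nose_length())
s=read_state();print({k:s[k] for k in('time_s','tcp_pos','tool_rot','ft_force','grip_width')})
for n in('top','scene'):
    d=snapshot(n);cv2.imwrite(f'pics/{n}0.png',d['pixels'][:,:,::-1]);print(n,d['intrinsics'],d['k1'],d['pose'])
E
```

```text
0.019
{'time_s': 0.0, 'tcp_pos': array([ 0.27647244, -0.58766209,  0.25686196]), 'tool_rot': array([-0.15442067,  0.69063373, -0.68952152,  0.15407588]), 'ft_force': array([-0.38855291, -0.12521966, -0.14484411]), 'grip_width': 0.9992697870521059}
top [[473.92221913   0.         318.19876994]
 [  0.         473.92221913 195.38187515]
 [  0.           0.           1.        ]] -0.12171381715786234 [[ 0.01044772 -0.99574156  0.09159466  0.46077833]
 [-0.99979198 -0.01200682 -0.01648727  0.01663851]
 [ 0.01751682 -0.09140335 -0.99565988  1.86928338]
 [ 0.          0.          0.          1.        ]]
scene [[496.01088398   0.         332.06116539]
 [  0.         496.01088398 198.10666615]
 [  0.           0.           1.        ]] -0.01641242522872769 [[-0.66889317 -0.58511288  0.45850283 -0.17244919]
 [-0.74334498  0.52276436 -0.41731962  0.71313905]
 [ 0.00449015 -0.61996802 -0.78461424  1.39973589]
 [ 0.          0.          0.          1.        ]]
```

View pics/top0.png

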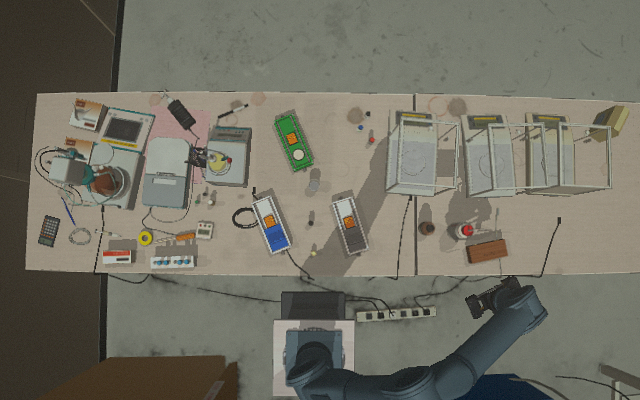

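View pics/scene0.png

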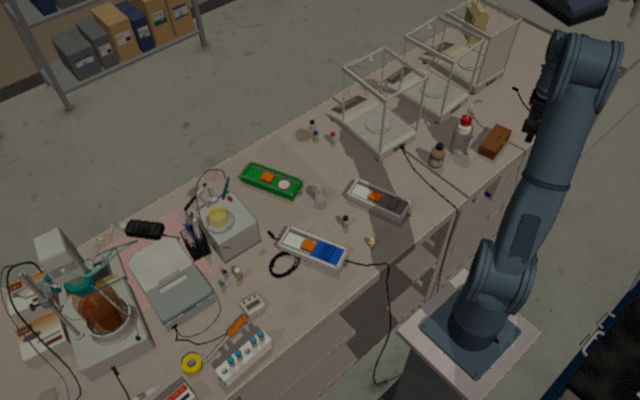

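The top view shows the blue-covered holder at about (271,224), with its tab at (269,221). The grey one is at (350,223), the green look-alike at (293,140), and a small vial and a weight stand between the holders at (311,222) and (313,253). In the scene view the blue holder is at (312,248).

```bash
cat > h.py <<'E'
from plant import *
import cv2, numpy as np
from scipy.spatial.transform import Rotation as R
def pose(d):
    if 'pose' in d: return np.array(d['pose'])
    s=d['s']; T=np.eye(4); T[:3,:3]=R.from_quat(s['tool_rot']).as_matrix(); T[:3,3]=s['tcp_pos']
    return T@np.array(d['T_tool_cam'])
def snap(n,f=None):
    s=read_state(); d=snapshot(n); d['s']=s
    if f: cv2.imwrite('pics/'+f,d['pixels'][:,:,::-1])
    return d
def cast(d,uv,z):
    K=np.array(d['intrinsics']); uv=np.asarray(uv,float).reshape(-1,1,2)
    n=cv2.undistortPoints(uv,K,np.array([d['k1'],0,0,0,0.]))[:,0]
    T=pose(d); r=np.c_[n,np.ones(len(n))]@T[:3,:3].T; o=T[:3,3]
    return o+r*((z-o[2])/r[:,2])[:,None]
def proj(d,P):
    T=np.linalg.inv(pose(d)); P=np.asarray(P,float).reshape(-1,3)@T[:3,:3].T+T[:3,3]
    n=P[:,:2]/P[:,2:]; n=n*(1+d['k1']*(n**2).sum(1,keepdims=True)); K=np.array(d['intrinsics'])
    return n*K[0,0]+K[:2,2]
def blobs(d,lo,hi,amin=15):
    m=cv2.inRange(cv2.cvtColor(d['pixels'],cv2.COLOR_RGB2HSV),lo,hi)
    n,l,s,c=cv2.connectedComponentsWithStats(m)
    return [(s[i],c[i],l==i) for i in range(1,n) if s[i][4]>=amin]
BLUE=((105,120,50),(125,255,255)); ORANGE=((8,150,120),(22,255,255))
E
python3 - <<'E'
from h import *
for n in('top','scene'):
    d=snap(n)
    for nm,c,z in(('blue',BLUE,.038),('or',ORANGE,.039)):
        for s,ce,m in blobs(d,*c):
            p=cast(d,ce,z)[0]
            if .3<p[0]<.9 and -.3<p[1]<.4: print(n,nm,s,ce.round(1),p.round(4))
E
```

```text
top blue [264 224  24  27 383] [275.8 237. ] [0.4664 0.1478 0.038 ]
top or [287 133  11  12  83] [291.6 138.3] [0.8531 0.0932 0.039 ]
top or [264 216  12  12  86] [269.2 221.2] [0.5269 0.1742 0.039 ]
top or [344 217  11  11  84] [349.  221.9] [ 0.5276 -0.1337  0.039 ]
scene blue [311 241  32  24 450] [326.9 252.4] [0.4685 0.1503 0.038 ]
scene or [261 172  13  10  82] [267.2 176.3] [0.8541 0.0973 0.039 ]
scene or [369 192  12   8  54] [374.1 195.9] [ 0.5319 -0.1273  0.039 ]
scene or [302 240  14  11 107] [308.3 244.9] [0.53   0.1768 0.039 ]
```

Run:
```python
from h import *
s=read_state(); M=R.from_quat(s['tool_rot']).as_matrix(); print(M.round(3)); z=M[:,2]
print('jaw angle',np.degrees(np.arctan2(z[1],z[0])),'target 114 or -66', s['q'])
T=np.array(snapshot('wrist')['T_tool_cam']);print(T.round(3))
```

```text
[[-0.905 -0.     0.426]
 [-0.426  0.001 -0.905]
 [ 0.    -1.    -0.001]]
jaw angle -64.80003746291975 target 114 or -66 [ 1.06480462  0.53687416 -0.00443099  1.53843806  0.00257988  1.06730934
 -0.07122402]
[[-0.001  0.95   0.313 -0.083]
 [-0.001 -0.313  0.95  -0.127]
 [ 1.     0.     0.001 -0.001]
 [ 0.     0.     0.     1.   ]]
```

jog_arm --series '[{"delta_rot": [0, 0, 0], "xyz": [2.5, 4, 1], "hand": 255}, {"delta_rot": [0, 0, 0], "xyz": [2.5, 4, 1], "hand": 255}, {"delta_rot": [0, 0, 0], "xyz": [2.5, 4, 1], "hand": 255}, {"delta_rot": [0, 0, 0], "xyz": [2.5, 4, 1], "hand": 255}, {"delta_rot": [0, 0, 0], "xyz": [2.5, 4, 0], "hand": 255}]' --squeeze 20

```text
time_s: 0.75
tcp_pos: [0.3978, -0.3873, 0.2972]
tool_rot: [0.151, -0.691, 0.692, -0.148]
ft_force: [0.6, -0.1, 0.5]
grip_width: 0.571
```

jog_arm --series '[{"delta_rot": [0, 0, 0], "xyz": [2, 4.5, 0], "hand": 255}, {"delta_rot": [0, 0, 0], "xyz": [2, 4.5, 0], "hand": 255}, {"delta_rot": [0, 0, 0], "xyz": [2, 4.5, 0], "hand": 255}, {"delta_rot": [0, 0, 0], "xyz": [1.5, 4.7, 0], "hand": 255}, {"delta_rot": [0, 0, 0], "xyz": [1, 4.8, 0], "hand": 255}]'

```text
time_s: 1.25
tcp_pos: [0.4848, -0.1532, 0.2985]
tool_rot: [0.149, -0.69, 0.692, -0.149]
ft_force: [0.8, 0.1, -0.1]
grip_width: 0.119
```

jog_arm --series '[{"delta_rot": [0, 0, 0], "xyz": [0, 5, 0], "hand": 255}, {"delta_rot": [0, 0, 0], "xyz": [0, 5, 0], "hand": 255}, {"delta_rot": [0, 0, 0], "xyz": [0, 5, 0], "hand": 255}, {"delta_rot": [0, 0, 0], "xyz": [0, 5, 0], "hand": 255}, {"delta_rot": [0, 0, 0], "xyz": [0, 5, 0], "hand": 255}]'

```text
time_s: 1.75
tcp_pos: [0.4846, 0.0966, 0.2993]
tool_rot: [0.148, -0.69, 0.693, -0.15]
ft_force: [0.4, -0.4, -0.1]
grip_width: 0.003
```

Run:
```python
from h import *
s=read_state(); M=R.from_quat(s['tool_rot']).as_matrix(); print(M.round(3),s['tcp_pos'],s['q'])
d=snap('wrist','w1.png')
for nm,c,z in(('blue',BLUE,.036),('or',ORANGE,.039)):
    for b,ce,m in blobs(d,*c,200): print(nm,b,ce.round(1),cast(d,ce,z)[0].round(4))
```

```text
[[-0.911  0.003  0.412]
 [-0.412 -0.004 -0.911]
 [-0.001 -1.     0.005]] [0.48464744 0.09657952 0.29932333] [ 0.02234861  0.24456348 -0.36633924  1.87997201  0.10685533  1.03355798
 -1.53495281]
blue [ 252  127   48   70 3161] [276.2 161.2] [0.4726 0.1566 0.036 ]
blue [146 345  52  33 369] [165.5 354.2] [0.0966 0.2074 0.036 ]
blue [445 357  39  32 767] [460.9 374.2] [ 0.2603 -0.2681  0.036 ]
or [  0  38  47  23 723] [21.4 48.8] [0.4752 0.4913 0.039 ]
or [265  92  25  35 826] [276.6 108.9] [0.5337 0.18   0.039 ]
or [466 190  30  31 706] [480.5 205.5] [ 0.532  -0.1214  0.039 ]
```

View pics/w1.png

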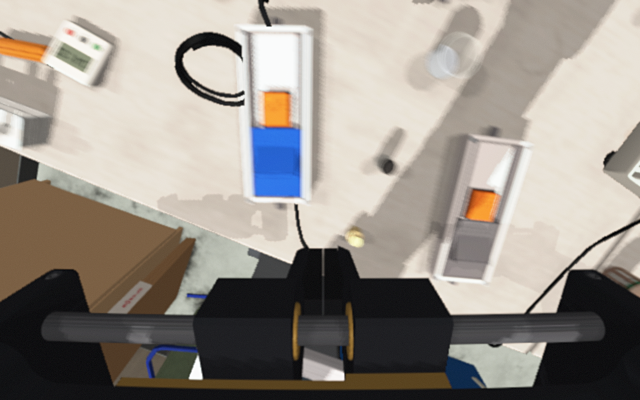

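The wrist view shows the blue cover at (276,161), its tab at (277,109) and the shut fingertips at (322,250). The tab estimates from the three cameras agree within 6 mm. I'll descend near the tab and measure again.

jog_arm --series '[{"delta_rot": [0, 0, 0], "xyz": [2.4, 3.5, -2.5], "hand": 255}, {"delta_rot": [0, 0, 0], "xyz": [2.5, 3.5, -2.5], "hand": 255}, {"delta_rot": [0, 0, 0], "xyz": [0, 1.2, -4.5], "hand": 255}, {"delta_rot": [0, 0, 0], "xyz": [0, 0, -4.5], "hand": 255}, {"delta_rot": [0, 0, 0], "xyz": [0, 0, -4], "hand": 255}]'

```text
time_s: 2.3
tcp_pos: [0.5355, 0.1916, 0.1242]
tool_rot: [-0.147, 0.691, -0.688, 0.162]
ft_force: [0.5, 0.4, -0.1]
grip_width: 0.006
```

```bash
cat > m.py <<'E'
from h import *
import sys
d=snap('wrist',sys.argv[1]); s=d['s']; M=R.from_quat(s['tool_rot']).as_matrix(); print('z',s['tcp_pos'],'jaw+90',np.degrees(np.arctan2(M[1,2],M[0,2]))+90,'F',s['ft_force'],s['time_s'], 'down',M[:,1].round(3))
ztab=float(sys.argv[2])
for nm,c,z in(('blue',BLUE,.036),('or',ORANGE,ztab)):
    for b,ce,m in blobs(d,*c,1500):
        P=cast(d,ce,z)[0]
        if np.hypot(P[0]-.5,P[1]-.16)>.15: continue
        cn=max(cv2.findContours(m.astype('uint8'),0,2)[0],key=cv2.contourArea)[:,0]
        W=cast(d,cn,z)[:,:2].astype('float32'); r=cv2.minAreaRect(W)
        print(nm,b,ce.round(1),P.round(4),'rect c',np.round(r[0],4),np.round(r[1],4),r[2])
tip=s['tcp_pos']+nose_length*M[:,1]; print('tip',tip.round(4),proj(d,tip).round(0))
E
python3 m.py w2.png .039
```

```text
z [0.53546885 0.19159114 0.12419549] jaw+90 25.300631772684113 F [ 0.51132043  0.35108586 -0.11974214] 2.3 down [ 0.02   0.009 -1.   ]
or [ 316  204   46   51 1986] [338.3 226.8] [0.5373 0.1798 0.039 ] rect c [0.5352 0.1791] [0.0403 0.0334] 22.736146926879883
tip [0.5359 0.1918 0.1052] [[324. 264.]]
```

View pics/w2.png

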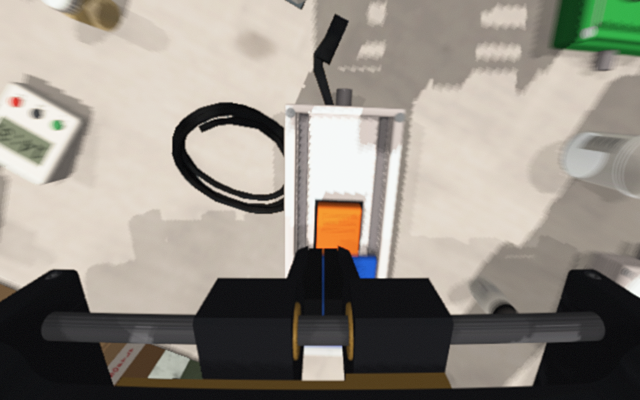

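The tab face measures 40.3 x 33.4 mm (given 40 x 34), at pixel (338,227), world (0.535, 0.179), axis 22.7°. The tip is about 12 mm to the left of it, so I'll correct that, then descend.

jog_arm --series '[{"delta_rot": [-0.5, 1.1, -2.6], "xyz": [0.25, -1.2, 0], "hand": 255}, {"delta_rot": [0, 0, 0], "xyz": [0, 0, 0], "hand": 255}, {"delta_rot": [0, 0, 0], "xyz": [0, 0, -3], "hand": 255}, {"delta_rot": [0, 0, 0], "xyz": [0, 0, -2], "hand": 255}, {"delta_rot": [0, 0, 0], "xyz": [0, 0, 0], "hand": 255}]'

```text
time_s: 2.85
tcp_pos: [0.5395, 0.1754, 0.0739]
tool_rot: [0.137, -0.693, 0.695, -0.135]
ft_force: [-0.7, -0.1, 0.5]
grip_width: 0.007
```

```bash
python3 m.py w3.png .039
```

```text
z [0.53952204 0.17535248 0.07390196] jaw+90 22.181150700528917 F [-0.67875054 -0.10074195  0.52170195] 2.85 down [-0.002 -0.003 -1.   ]
blue [ 301  345   44   36 1506] [322.6 362.9] [0.4557 0.1418 0.036 ] rect c [0.4556 0.1418] [0.0325 0.0313] 22.03403091430664
or [ 287  222   58   65 1693] [314.5 237.7] [0.5453 0.1835 0.039 ] rect c [0.5349 0.1785] [0.043  0.0336] 22.155134201049805
tip [0.5395 0.1753 0.0549] [[324. 264.]]
```

View pics/w3.png

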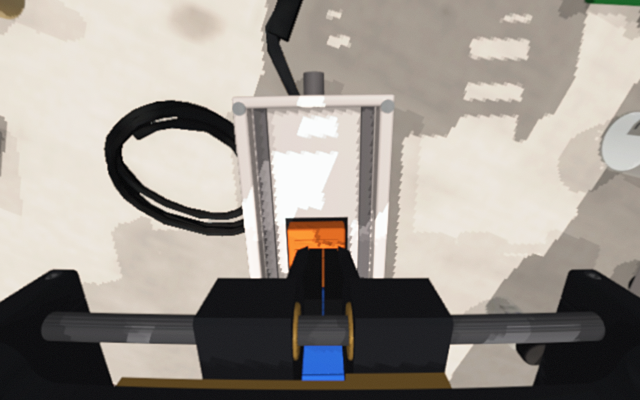

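The tip is over the tab, with the visible part of the tab at (316,235), about 4 mm to one side of its middle. I'll correct that and press.

jog_arm --series '[{"delta_rot": [0, 0, 0], "xyz": [-0.1, 0.4, -0.5], "hand": 255}, {"delta_rot": [0, 0, 0], "xyz": [0, 0, -0.8], "hand": 255}, {"delta_rot": [0, 0, 0], "xyz": [0, 0, -0.5], "hand": 255}, {"delta_rot": [0, 0, 0], "xyz": [0, 0, -0.5], "hand": 255}]'

```text
time_s: 3.3
tcp_pos: [0.5435, 0.1811, 0.057]
tool_rot: [0.132, -0.694, 0.694, -0.139]
ft_force: [-2.1, -0.6, 5.0]
grip_width: 0.004
```

jog_arm --series '[{"delta_rot": [0, 0, 0], "xyz": [-0.2, -0.1, -0.6], "hand": 255}, {"delta_rot": [0, 0, 0], "xyz": [-0.2, -0.1, -0.6], "hand": 255}, {"delta_rot": [0, 0, 0], "xyz": [0, 0, -0.6], "hand": 255}]'

```text
time_s: 3.6
tcp_pos: [0.5435, 0.1811, 0.0453]
tool_rot: [0.129, -0.694, 0.694, -0.141]
ft_force: [-34.8, -14.5, 127.6]
grip_width: 0.007
```

The wrist read 127.6 N at the bottom stop, which is over the 120 N limit. I'm releasing it now.

jog_arm --series '[{"delta_rot": [0, 0, 0], "xyz": [0, 0, 0.5], "hand": 255}, {"delta_rot": [0, 0, 0], "xyz": [0, 0, 3], "hand": 255}, {"delta_rot": [0, 0, 0], "xyz": [-2, -0.8, 3], "hand": 255}, {"delta_rot": [0, 0, 0], "xyz": [-3.5, -1.5, 0], "hand": 255}, {"delta_rot": [0, 0, 0], "xyz": [0, 0, 0], "hand": 255}]'

```text
time_s: 4.1
tcp_pos: [0.483, 0.1559, 0.112]
tool_rot: [0.132, -0.693, 0.695, -0.139]
ft_force: [-0.3, 0.1, -0.9]
grip_width: 0.006
```

```bash
python3 m.py w4.png .027
```

```text
z [0.4829639  0.15587091 0.11195409] jaw+90 22.103931840662625 F [-0.27800004  0.10794589 -0.9216077 ] 4.1 down [ 0.011 -0.002 -1.   ]
blue [ 275  181   94  113 6939] [322.4 220.9] [0.4863 0.1576 0.036 ] rect c [0.4718 0.1515] [0.0898 0.0658] 23.111114501953125
or [ 296  118   50   59 2801] [320.9 146.9] [0.5341 0.1781 0.027 ] rect c [0.5334 0.1779] [0.0401 0.034 ] 23.360366821289062
tip [0.4832 0.1558 0.093 ] [[324. 264.]]
```

View pics/w4.png

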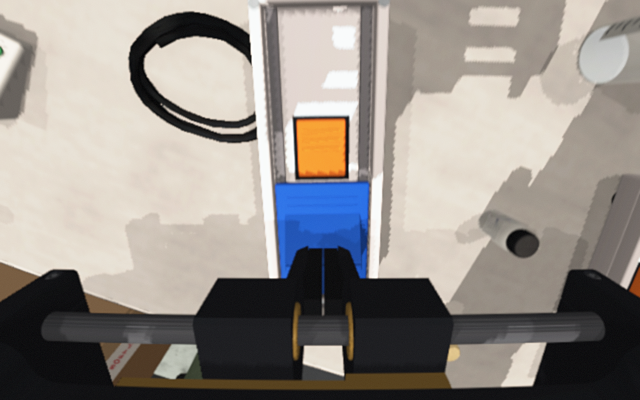

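The tab now measures 40.1 x 34.0 mm at the 27 mm plane, at pixel (321,147), so it is fully in. The cover is still seated at (0.472, 0.152). Next I'll go behind the ridge.

jog_arm --series '[{"delta_rot": [0, 0.6, 0.8], "xyz": [-3.8, -1.6, 0], "hand": 255}, {"delta_rot": [0, 0, 0], "xyz": [0, 0, 0], "hand": 255}]'

```text
time_s: 4.35
tcp_pos: [0.4463, 0.1407, 0.1114]
tool_rot: [0.14, -0.693, 0.693, -0.141]
ft_force: [-0.3, 0.4, -0.5]
grip_width: 0.006
```

```bash
python3 m.py w5.png .027
```

```text
z [0.44629809 0.14073183 0.1114329 ] jaw+90 22.94283961269511 F [-0.29826559  0.42976927 -0.49003579] 4.35 down [ 0.002 -0.    -1.   ]
blue [  274   120   100   128 11842] [323.2 182.7] [0.4755 0.1532 0.036 ] rect c [0.4722 0.1518] [0.0912 0.0657] 23.06878662109375
or [ 298   53   52   66 3321] [323.2  84.9] [0.5345 0.1782 0.027 ] rect c [0.5336 0.1779] [0.0404 0.034 ] 22.99467658996582
tip [0.4463 0.1407 0.0924] [[324. 264.]]
```

jog_arm --series '[{"delta_rot": [0, 0, 0], "xyz": [-0.1, 0, -2], "hand": 255}, {"delta_rot": [0, 0, 0], "xyz": [0, 0, -1.5], "hand": 255}, {"delta_rot": [0, 0, 0], "xyz": [0, 0, -0.7], "hand": 255}, {"delta_rot": [0, 0, 0], "xyz": [0, 0, 0], "hand": 255}]'

```text
time_s: 4.8
tcp_pos: [0.4532, 0.1444, 0.0711]
tool_rot: [0.137, -0.693, 0.693, -0.144]
ft_force: [-10.1, -4.7, 26.3]
grip_width: 0.003
```

The tip drifted forward 8 mm and is resting on the ridge top (z 52 mm). I'll lift, back up, and correct.

jog_arm --series '[{"delta_rot": [0, 0, 0], "xyz": [0, 0, 1.5], "hand": 255}, {"delta_rot": [0, 0, 0], "xyz": [-1, -0.45, 0.5], "hand": 255}, {"delta_rot": [0, 0, 0], "xyz": [0, 0, 0], "hand": 255}]'

```text
time_s: 5.1
tcp_pos: [0.4442, 0.1407, 0.0914]
tool_rot: [-0.136, 0.693, -0.693, 0.144]
ft_force: [-0.6, -0.8, 0.7]
grip_width: 0.009
```

```bash
python3 m.py w6.png .027
```

```text
z [0.44422852 0.1406741  0.09139714] jaw+90 22.88562638707404 F [-0.57695642 -0.84753739  0.74507827] 5.1 down [ 0.011  0.002 -1.   ]
blue [  270   123   110   137 13638] [324.6 186.9] [0.4763 0.1534 0.036 ] rect c [0.4709 0.1512] [0.0895 0.0658] 22.947782516479492
or [ 296   48   58   70 3916] [324.4  82.1] [0.5335 0.1778 0.027 ] rect c [0.5329 0.1775] [0.0389 0.0335] 22.919858932495117
tip [0.4444 0.1407 0.0724] [[324. 264.]]
```

jog_arm --series '[{"delta_rot": [0, 0.6, 0], "xyz": [-0.3, -0.1, -0.7], "hand": 255}, {"delta_rot": [0, 0, 0], "xyz": [0, 0, 0], "hand": 255}, {"delta_rot": [0, 0, 0], "xyz": [-0.1, 0, -0.7], "hand": 255}, {"delta_rot": [0, 0, 0], "xyz": [0, 0, 0], "hand": 255}]'

```text
time_s: 5.55
tcp_pos: [0.4406, 0.1399, 0.0747]
tool_rot: [-0.14, 0.694, -0.692, 0.14]
ft_force: [0.7, -0.1, -0.2]
grip_width: 0.003
```

jog_arm --series '[{"delta_rot": [0, 0, 0], "xyz": [0, 0, -0.7], "hand": 255}, {"delta_rot": [0, 0, 0], "xyz": [0, 0, 0], "hand": 255}, {"delta_rot": [0, 0, 0], "xyz": [0, 0, -0.6], "hand": 255}, {"delta_rot": [0, 0, 0], "xyz": [0, 0, 0], "hand": 255}]'

```text
time_s: 5.95
tcp_pos: [0.4403, 0.14, 0.0599]
tool_rot: [-0.141, 0.694, -0.692, 0.14]
ft_force: [-0.9, -0.4, 0.6]
grip_width: 0.005
```

jog_arm --series '[{"delta_rot": [0, 0, 0], "xyz": [0.7, 0.3, 0], "hand": 255}, {"delta_rot": [0, 0, 0], "xyz": [0.9, 0.38, 0], "hand": 255}, {"delta_rot": [0, 0, 0], "xyz": [0.9, 0.38, 0], "hand": 255}, {"delta_rot": [0, 0, 0], "xyz": [0, 0, 0], "hand": 255}]'

```text
time_s: 6.35
tcp_pos: [0.4679, 0.1517, 0.0601]
tool_rot: [-0.141, 0.694, -0.692, 0.14]
ft_force: [0.2, 0.3, -0.5]
grip_width: 0.002
```

jog_arm --series '[{"delta_rot": [0, 0, 0], "xyz": [1.4, 0.6, 0], "hand": 255}, {"delta_rot": [0, 0, 0], "xyz": [1.4, 0.6, 0], "hand": 255}, {"delta_rot": [0, 0, 0], "xyz": [1.4, 0.58, 0], "hand": 255}, {"delta_rot": [0, 0, 0], "xyz": [1.2, 0.5, 0], "hand": 255}, {"delta_rot": [0, 0, 0], "xyz": [0, 0, 0], "hand": 255}]'

```text
time_s: 6.85
tcp_pos: [0.5236, 0.175, 0.0602]
tool_rot: [-0.141, 0.694, -0.692, 0.139]
ft_force: [0.5, 0.3, 0.4]
grip_width: 0.007
```

```bash
python3 m.py w7.png .027
```

```text
z [0.52362897 0.17501836 0.06021277] jaw+90 22.84935976581758 F [0.52804695 0.33257039 0.37991612] 6.85 down [-0.003  0.002 -1.   ]
blue [  262   128   133   158 17015] [327.6 195.9] [0.5588 0.1878 0.036 ] rect c [0.5498 0.1842] [0.0889 0.0654] 22.800525665283203
tip [0.5236 0.1751 0.0412] [[324. 264.]]
```

View pics/w7.png

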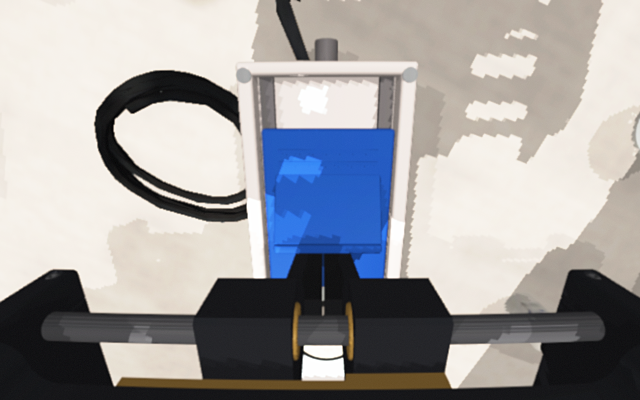

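The cover has slid flat over the tab between the guides, with its front edge at row 130 and the end stop at about row 75. About 25 mm is left.

jog_arm --series '[{"delta_rot": [0, 0, 0], "xyz": [1, 0.42, 0], "hand": 255}, {"delta_rot": [0, 0, 0], "xyz": [0.8, 0.34, 0], "hand": 255}, {"delta_rot": [0, 0, 0], "xyz": [0.2, 0.08, 0], "hand": 255}, {"delta_rot": [0, 0, 0], "xyz": [0, 0, 0], "hand": 255}]'

```text
time_s: 7.3
tcp_pos: [0.5422, 0.1826, 0.0597]
tool_rot: [-0.143, 0.694, -0.693, 0.138]
ft_force: [-1.2, -0.9, 1.0]
grip_width: 0.001
```

jog_arm --series '[{"delta_rot": [0, 0, 0], "xyz": [0.2, 0.08, 0], "hand": 255}, {"delta_rot": [0, 0, 0], "xyz": [0, 0, 0], "hand": 255}]'

```text
time_s: 7.5
tcp_pos: [0.5439, 0.1832, 0.0597]
tool_rot: [-0.143, 0.693, -0.693, 0.137]
ft_force: [-0.7, -0.1, 0.8]
grip_width: 0.009
```

jog_arm --series '[{"delta_rot": [0, 0, 0], "xyz": [0.2, 0.08, 0], "hand": 255}, {"delta_rot": [0, 0, 0], "xyz": [0, 0, 0], "hand": 255}]'

```text
time_s: 7.7
tcp_pos: [0.5459, 0.184, 0.0597]
tool_rot: [-0.143, 0.693, -0.693, 0.137]
ft_force: [0.0, -1.3, 0.1]
grip_width: 0.007
```

jog_arm --series '[{"delta_rot": [0, 0, 0], "xyz": [0.2, 0.08, 0], "hand": 255}, {"delta_rot": [0, 0, 0], "xyz": [0, 0, 0], "hand": 255}]'

```text
time_s: 7.9
tcp_pos: [0.5471, 0.1843, 0.0595]
tool_rot: [-0.144, 0.693, -0.693, 0.137]
ft_force: [-0.3, 0.0, 0.3]
grip_width: 0.006
```

jog_arm --series '[{"delta_rot": [0, 0, 0], "xyz": [0.2, 0.08, 0], "hand": 255}, {"delta_rot": [0, 0, 0], "xyz": [0, 0, 0], "hand": 255}]'

```text
time_s: 8.1
tcp_pos: [0.5471, 0.1843, 0.0593]
tool_rot: [0.145, -0.693, 0.694, -0.135]
ft_force: [0.5, -0.0, 0.6]
grip_width: 0.006
```

```bash
python3 m.py w8.png .027
```

```text
z [0.54709006 0.18427693 0.05929491] jaw+90 22.859734043664602 F [ 0.48465951 -0.03750765  0.60797457] 8.1 down [-0.014 -0.004 -1.   ]
blue [  261   130   134   157 17063] [327.2 196.9] [0.5818 0.1971 0.036 ] rect c [0.5724 0.1934] [0.0883 0.0654] 22.941604614257812
tip [0.5468 0.1842 0.0403] [[324. 264.]]
```

The TCP has stopped advancing and the tool is beginning to tilt, and the cover has travelled 109.8 mm of the 110 mm. One firmer nudge, then I'll back off and look.

jog_arm --series '[{"delta_rot": [0, 0, 0], "xyz": [0.4, 0.17, 0], "hand": 255}]'

```text
time_s: 8.25
tcp_pos: [0.5475, 0.1844, 0.0588]
tool_rot: [0.148, -0.692, 0.694, -0.132]
ft_force: [-19.2, -7.2, 19.1]
grip_width: 0.008
```

jog_arm --series '[{"delta_rot": [0, 0, 0], "xyz": [-0.5, -0.2, 0], "hand": 255}, {"delta_rot": [0, 0, 0], "xyz": [-0.3, -0.1, 0], "hand": 255}, {"delta_rot": [0, 0, 0], "xyz": [-0.3, -0.1, 2], "hand": 255}, {"delta_rot": [0, 0, 0], "xyz": [-1, -0.4, 5], "hand": 255}, {"delta_rot": [0, 0, 0], "xyz": [-3, -1.2, 4], "hand": 255}]'

```text
time_s: 8.75
tcp_pos: [0.4974, 0.1655, 0.1669]
tool_rot: [0.148, -0.692, 0.694, -0.132]
ft_force: [0.4, -0.0, 0.5]
grip_width: 0.006
```

jog_arm --series '[{"delta_rot": [0, 0, 0], "xyz": [-3, -1.2, 4], "hand": 255}, {"delta_rot": [0, 0, 0], "xyz": [-3, -1.2, 2], "hand": 255}, {"delta_rot": [0, 0, 0], "xyz": [0, 0, 0], "hand": 255}, {"delta_rot": [0, 0, 0], "xyz": [0, 0, 0], "hand": 255}]'

```text
time_s: 9.15
tcp_pos: [0.439, 0.1419, 0.2334]
tool_rot: [0.143, -0.693, 0.693, -0.138]
ft_force: [0.3, -0.6, 0.1]
grip_width: 0.006
```

```bash
python3 m.py w9.png .027; python3 -c "
from h import *
for n in ('top',):
  d=snap(n)
  for nm,c,z in(('blue',BLUE,.038),('or',ORANGE,.039)):
    for s,ce,m in blobs(d,*c):
      p=cast(d,ce,z)[0]
      if .3<p[0]<.9 and -.3<p[1]<.4: print(n,nm,s,p.round(4))"
```

```text
z [0.43901521 0.14185071 0.23336849] jaw+90 22.85640451449089 F [ 0.29684327 -0.55426519  0.06773454] 9.15 down [-0.007 -0.002 -1.   ]
blue [ 293    0   70   90 6010] [327.7  43.6] [0.5688 0.1919 0.036 ] rect c [0.5669 0.1911] [0.0794 0.0656] 22.985071182250977
tip [0.4389 0.1418 0.2144] [[324. 264.]]
top blue [254 198  24  27 371] [0.5667 0.1904 0.038 ]
top or [286 133  11  11  76] [0.854  0.0937 0.039 ]
top or [344 217  11  11  83] [ 0.5272 -0.1331  0.039 ]
top or [266 221  10   5  29] [0.5188 0.1682 0.039 ]
```

View pics/w9.png

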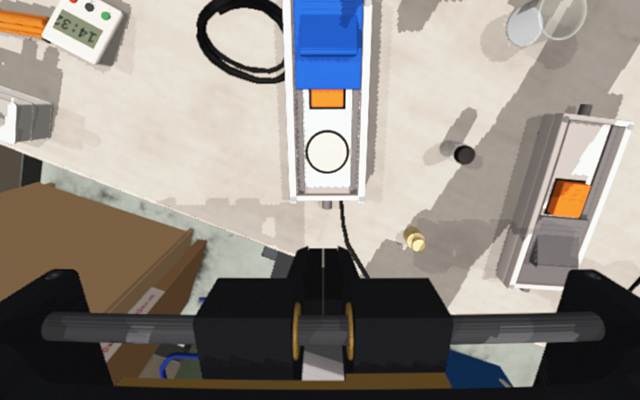

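The filter at (327,152) is exposed, and the rear strip of the pressed tab shows at (327,98). The grey cover, vials, weight and timer stand undisturbed. The stop was met at 19 N, and the top camera gives 109 mm of travel.

```bash
python3 -c "
from plant import *
print(hand_in())"
```

```text
the job is handed in; nothing more can be done
None
```

The blue-covered holder is open and its filter is exposed, but one force limit was exceeded on the way. At the bottom of the tab press the wrist force read about 128 N on z for one reading (about 133 N in all). **That is over the 120 N limit, so the run may be judged as failed.** I took too large a step at the stop, and I released it straight away.

I pressed the orange tab in with the shut fingertips, then pushed the cover by the rear face of its ridge to the end stop, backed off and handed in at about 9.2 s.

| Last check | Result |
|---|---|
| Tab pressed | Measured 40.1 x 34.0 mm at the 27 mm plane, which matches fully in |
| Cover travel | 109.8 mm by the wrist camera and 109 mm by the top camera, against 110 mm expected |
| End stop | Met with about 20 N of horizontal force and no further movement |
| Filter | In plain view in the last wrist picture |
| Grey holder | Cover shut in the last picture; tab within 1 mm of its first position in the top view |
| Other things | Those in the last wrist picture looked undisturbed; I did not measure them |

- **Second slip:** on the first descent behind the ridge the tip drifted 8 mm and rested on the ridge top with about 29 N. I lifted off and corrected, and the cover had not moved.
- **Unconfirmed:** the last wrist picture cut off the cover's front edge, so the final rest against the stop is confirmed by the top camera and the contact force, not seen from close up.

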